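Open the recipe box

TASK

The lid of the wide, low wooden recipe box is to be opened. Without grasping or lifting anything, first slide the small food tin that stands in front of it along the worktop, parallel to the front, until it stands wholly beyond one end of the box; then put a fingertip under the tab at the front of the lid and tip the lid up and over, past upright, so that it leans back open by itself. Leave the box where it stands, the taller square tea caddy shut, and everything else on the worktop undisturbed.

Things in the scene. Friction and masses are not known exactly. Their poses are not given: they have to be found in the camera images.
- recipe_box: the wide, low wooden box, full of cards, with a small brass label frame on its front; loose, about 1.4 kg with its lid. Without the lid it is 100 mm deep (its x), 150 mm wide (its y) and 84 mm high; origin at the centre of its underside, x pointing to its hinged back, so its front faces its own -x, z up. It stands sideways: its front faces roughly to the left as seen from the robot, its ends (its y) point to and from the robot
- recipe_lid (a joint): hinge of the recipe box's lid: 0 = shut, grows as the front is raised, stop at 2.0 rad (leaning back). Moves freely, no latch; below about 1.5 rad the lid falls shut, above that it falls open. The lid (0.16 kg) is a plate 10 mm thick, 100 x 150 mm, lying on the box's rim (top at 94 mm)
- recipe_lid_tab (a point): middle of the front edge of the recipe box lid's finger tab, at half its thickness; it moves with the lid. The tab is 90 mm wide, 8 mm thick and juts out 24 mm beyond the front face of the box; shut, its underside is 85 mm above the worktop and there is free space below it
- recipe_box_hinge (a point): middle of the recipe box lid's hinge line, on the upper back edge of the box (50 mm behind the box's centre, 84 mm above its underside); the hinge line runs along the box's y
- tin: small food tin, 75 mm in diameter, 58 mm high, 0.25 kg or so, upright on the worktop in front of the recipe box, its centre about 140 mm in front of the centre of the box; origin at the centre of its underside. There is room for it beyond either end of the box; past the far end the bread bin, fixed, begins at x = 0.715 m
- tea_caddy: the square, taller wooden tea caddy, 92 x 92 mm and 110 mm high without its 10 mm lid, which has a like tab (60 mm wide) at the front; loose, about 1.2 kg; origin at the centre of its underside, x pointing to its hinged back; it faces to the left too. It stands to the right of the recipe box. To be left alone
- caddy_lid (a joint): hinge of the tea caddy's lid, 0 = shut; to be left shut
- salt_shaker: glass salt shaker, 44 mm in diameter, 90 mm high, loose, close behind the hinged back of the recipe box (clear of the opened lid); origin at the centre of its underside. To be left alone
- timer: round kitchen timer, 65 mm in diameter, 48 mm high, loose, at the back, to the right of the bread bin; origin at the centre of its underside. To be left alone

How it is judged:
On the way, in this order (a step that is already met when the one before it is completed fails the run):
1. the tin stands beyond one end of the recipe box while the lid is still shut ((y of tin in the frame of recipe_box above 0.105 m or y of tin in the frame of recipe_box below -0.105 m) and value of joint recipe_lid below 0.3 rad), for 0.2 s.
2. the lid of the recipe box is past upright (value of joint recipe_lid above 1.65 rad), for 0.2 s.
At the end, for the whole second after the job is handed in: The recipe box's lid leans open by itself (over 1.8 rad); the tin stands upright on the worktop beyond one end of the box (its centre more than 105 mm from the box's middle along the box's width); the box stands level, at rest and within 20 mm of where it was, and the tea caddy is shut (value of joint recipe_lid above 1.8 rad and (y of tin in the frame of recipe_box above 0.105 m or y of tin in the frame of recipe_box below -0.105 m) and angle between tin's own z axis and vertical below 0.1 rad and height (world z) of tin between -0.008 and 0.008 m and linear speed of each of tin, recipe_box below 0.02 m/s and angle between recipe_box's own z axis and vertical below 0.05 rad and distance of recipe_box from where it was at the start of the episode below 0.02 m and value of joint caddy_lid below 0.1 rad); the robot touches nothing.
It fails at once if the tin is lifted or tipped (height (world z) of tin above 0.015 m or angle between tin's own z axis and vertical above 0.35 rad).
It fails at once if the recipe box is lifted, tipped or shoved more than 20 mm (height (world z) of recipe_box above 0.015 m or angle between recipe_box's own z axis and vertical above 0.15 rad or distance of recipe_box from where it was at the start of the episode above 0.02 m).
It fails at once if the tin, or the recipe box or its lid, is pinched or pressed hard (over 30 N from the fingers) (contact force between the fingers and tin above 30 N or contact force between the fingers and recipe_box above 30 N).
It fails at once if the tea caddy is opened or moved more than 30 mm (value of joint caddy_lid above 0.15 rad or distance of tea_caddy from where it was at the start of the episode above 0.03 m).
It fails at once if the salt shaker or kitchen timer is moved more than 30 mm or tipped (distance of any of salt_shaker, timer from where it was at the start of the episode above 0.03 m or angle between any of salt_shaker, timer's own z axis and vertical above 0.4 rad).
It also fails if it takes over 61 s, if anything falls off the work surface, if the arm or the gripper's body presses on something with over 40 N, if the wrist force passes 120 N, or if a joint passes its speed limit or range.

ROBOT

A 6-joint arm with a two-finger parallel gripper is mounted at the origin on a cart in front of the work surface, level with it; the furniture and walls round the work are solid. World frame = base frame: x ahead of the robot, y to its left, z up, the work surface at z = 0. Lengths are in m, angles in rad, forces in N, time in s.
With the tool pointing down it reaches from about 0.3 to 0.875 m from the base axis. Payload 6.4 kg.
Tool frame: the origin (TCP) lies between the finger pads; the fingertips stand 8 mm ahead of it and the grasp point (between the pads) lies 11 mm behind it (ctrl.finger_overhang is the distance from the TCP to the fingertips, in m); z points along the fingers, y is the line along which they close (so a half turn about z gives the same grasp; the last joint's range is limited). The gripper opens to 85 mm and grips with 20 to 120 N. Pads are 22 mm wide; open, the fingers measure 114 mm over their backs; the gripper's body (76 mm by 85 mm) begins 54 mm behind the grasp point. The pads swing forward as they close: fully open they stand 13 mm farther back than shut.
Start: joints at [0.913, 0.181, 1.607, -0, 1.354, -0.206], TCP at [0.251, 0.517, 0.212] pointing down, gripper open.
Joint ranges: [-2.99, 2.99], [-0.89, 2.07], [0.3, 2.58], [-1.14, 4.28], [0, 2.63], [-3.12, 3.12]. Speed limits (rad/s): [2.57, 2.57, 3.01, 3.14, 3.14, 3.14].

INTERFACE

Orientations are given as a unit quaternion [w, x, y, z].
In Python, from bench import ctrl, camera gives the robot as it stands.
- The arm moves only by the shell command python3 -m pendant 'ROWS' [OPENING]. ROWS is JSON, a list of rows, each a list of 6 numbers: the shift along the world's x, y, z normalised to -1 to 1, where 1 is 200 mm, then the turn, a rotation vector about the world's x, y, z normalised to -1 to 1, where 1 is pi/2 rad. In form: [[dx, dy, dz, rx, ry, rz], ...]. A call has exactly 10 rows; each row shifts and turns the commanded pose from where the row before left it; what a row does not reach is not made up. A row lasts 1/8 s, in which the tool goes at most 62.5 mm and 10.7 degrees, less where a joint would pass 70% of its speed; a pose out of reach is approached as far as the arm can. A call with a number of a shift or a turn outside -1 to 1 is refused whole. A call with a gripper value outside its range is refused whole. OPENING is the opening, from -1 (shut) to 1 (fully open), set as the call begins (- or left out, the last holds). The fingers move at their own pace and stop on an object; the grip force is fixed at half the most. Time passes only in rows, so rows that do not move let the fingers close, or fill a call up. It gives the time, the measured TCP pose, the force, the opening and the grip force at its end, in the units of the state.
- ctrl.get_obs(): the state, without advancing time (a new reading comes with each control period).
- camera(name): name is "scene" or "side" or "wrist"; returns a dict with "color" (480x640x3 uint8, blue, green, red), "fx", "fy", "cx", "cy" (pixels), "xyz" and "rotation" of the camera in the world; the wrist camera has in their place "hand_eye" (4x4, takes a point from camera to tool coordinates, whose origin is the TCP and whose axes are the flange's). Camera axes: x right, y down, z forward; pixel columns grow to the right and rows downward; lengths in m; the calibration is good to about 2 mm. A picture is of the moment at which its call begins: read the wrist's pose just before it. There is no depth.
- ctrl.hand_in(): hands the job in; it is judged then, once.
The state is a dict: "time_s": time; "q": joint angles; "dq": joint speeds; "joint_efforts": joint torques, N m; "eef_pos": TCP position; "eef_rot": TCP orientation; "wrist_force": force on the tool from outside, world axes, zero at the start; "torque": the same for the moment, N m; "opening": opening from 0.0 (shut) to 1.0 (fully open); "grasp_force": force on a finger pad.
Only numpy, scipy, OpenCV 4.12 (cv2) and the standard library are available. Lean on these libraries where they do the work, as an engineer would, in place of code of your own. Each camera call takes 0.05 s, during which the arm holds its last target. There are 200 camera calls.

## Working session

There is one attempt and no reset: what is moved stays moved. The work goes in short steps, Python scripts to look and compute and a shell command to move; the robot and the scene stay as the last step left them, time stands still between calls to the robot, and variables do not carry over. Pictures are saved under pics/ and viewed, at most 10 in all, crops included, and the job is handed in when it is done.

```bash
mkdir -p pics; ls
cat > h.py <<'E'
import numpy as np, cv2
from bench import ctrl, camera
def ray(c,u,v):
    d=np.array(c["rotation"])@np.array([(u-c["cx"])/c["fx"],(v-c["cy"])/c["fy"],1]); return np.array(c["xyz"]),d
def onz(c,u,v,z):
    o,d=ray(c,u,v); return o+d*(z-o[2])/d[2]
def proj(c,p):
    q=np.array(c["rotation"]).T@(np.array(p)-np.array(c["xyz"])); return c["fx"]*q[0]/q[2]+c["cx"],c["fy"]*q[1]/q[2]+c["cy"]
E
python3 - <<'E'
from h import *
import pickle
C={n:camera(n) for n in("scene","side")}
pickle.dump(C,open("c0.pkl","wb"))
for n in C:
    cv2.imwrite(f"pics/{n}0.png",C[n]["color"]); print(n,C[n]["xyz"],np.round(C[n]["rotation"],2).tolist(),C[n]["fx"])
print(ctrl.get_obs()["eef_pos"],ctrl.get_obs()["eef_rot"],ctrl.finger_overhang)
E
```

```text
pics
scene [-0.40746413 -0.76055605  0.83538133] [-0.41, 0.77, -0.42, 0.24] 561.2287967941476
side [0.62441774 0.68860398 0.78700971] [-0.01, 0.02, 0.9, -0.44] 499.84836628569974
[0.25066596 0.51690009 0.21077624] [-3.44980162e-04  2.23960299e-01  9.74597942e-01 -7.18561487e-04] 0.008
```

View pics/scene0.png

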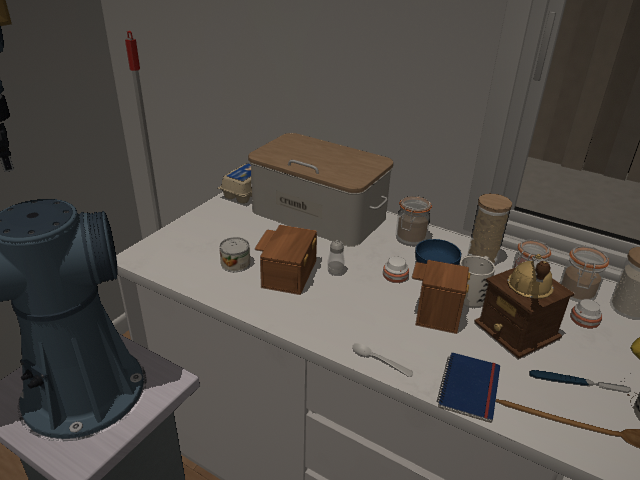

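View pics/side0.png

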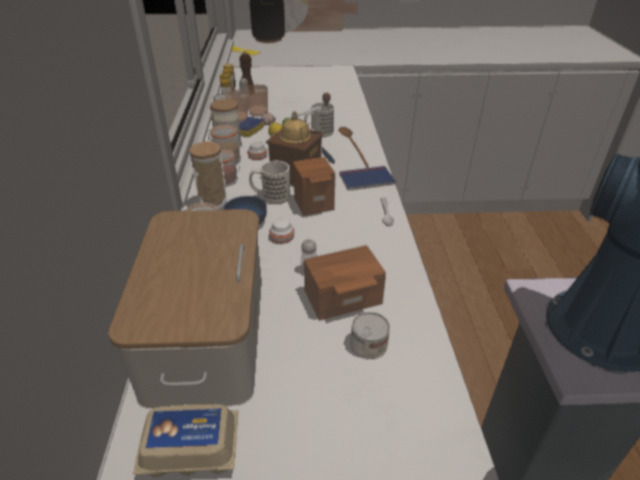

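The scene view shows the tin at about (235,254), the recipe box at (289,258) and the shaker at (337,257). In the side view the tin top is at (370,327), the box at (345,282), and the caddy at (314,185). I'll enlarge the crops to get the corners.

Run:
```python
from h import *
import pickle
C=pickle.load(open("c0.pkl","rb"))
a=cv2.resize(C["side"]["color"][230:370,270:410],None,fx=4.2,fy=4.2,interpolation=cv2.INTER_CUBIC)
cv2.imwrite("pics/side0c.png",a)
b=cv2.resize(C["scene"]["color"][215:305,210:360],None,fx=5,fy=5,interpolation=cv2.INTER_CUBIC)
cv2.imwrite("pics/scene0c.png",b)
```

```text
(no output)
```

View pics/side0c.png

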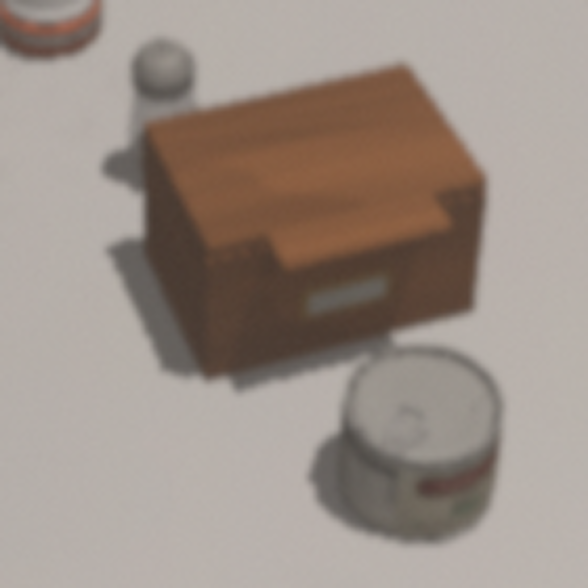

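View pics/scene0c.png

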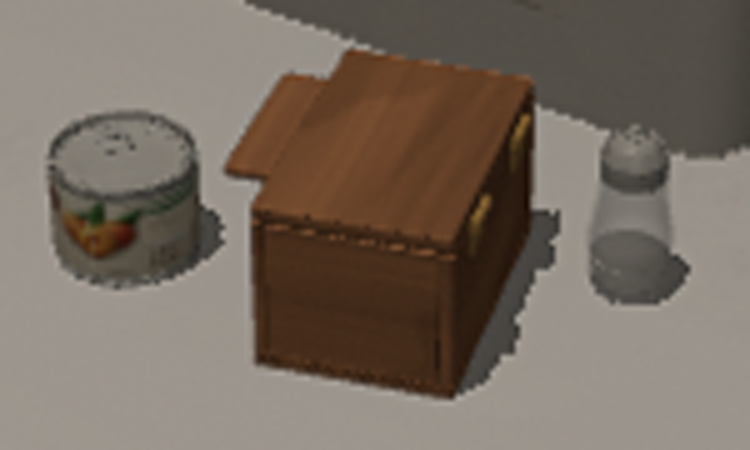

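Side crop: lid corners (148,126), (405,65), (485,180), (208,250); tab (290,268)-(450,228); tin top centre (422,406). Scene crop: lid corners (350,50), (535,78), (452,245), (255,210); tab (285,73)-(228,172); tin top (124,155). Next step is to cast these as rays.

Run:
```python
from h import *
import pickle
C=pickle.load(open("c0.pkl","rb"))
S=lambda u,v,z:onz(C["side"],270+u/4.2,230+v/4.2,z)[:2]
K=lambda u,v,z:onz(C["scene"],210+u/5,215+v/5,z)[:2]
order="BF BN FN FF".split()
A=[S(*p,.094) for p in[(148,126),(405,65),(485,180),(208,250)]]
B=[K(*p,.094) for p in[(535,78),(452,245),(255,210),(350,50)]]
for n,a,b in zip(order,A,B): print(n,a.round(4),b.round(4))
for X in(A,B):
    X=np.array(X); f=(X[2]+X[3])/2; bk=(X[0]+X[1])/2
    d=bk-f; e=(X[0]+X[3]-X[1]-X[2])/2
    print("centre",X.mean(0).round(4),"depth",np.hypot(*d).round(4),"width",np.hypot(*e).round(4),"yaw x",np.arctan2(d[1],d[0]).round(3),"from y",(np.arctan2(e[1],e[0])-np.pi/2).round(3))
print("tab S",S(290,268,.093).round(4),S(450,228,.093).round(4),"K",K(285,73,.093).round(4),K(228,172,.093).round(4))
print("tin",S(422,406,.058).round(4),K(124,155,.058).round(4))
print("shaker top",S(163,68,.085).round(4),K(636,145,.085).round(4))
```

```text
Traceback (most recent call last):
  File "h.py", line 6, in onz
    o,d=ray(c,u,v); return o+d*(z-o[2])/d[2]
        ~~~^^^^^^^
  File "h.py", line 4, in ray
    d=np.array(c["rotation"])@np.array([(u-c["cx"])/c["fx"],(v-c["cy"])/c["fy"],1]); return np.array(c["xyz"]),d
      ~~~~~~~~~~~~~~~~~~~~~~~^~~~~~~~~~~~~~~~~~~~~~~~~~~~~~~~~~~~~~~~~~~~~~~~~~~~~~
ValueError: matmul: Input operand 1 has a mismatch in its core dimension 0, with gufunc signature (n?,k),(k,m?)->(n?,m?) (size 3 is different from 4)
```

```bash
sed -i 's/np.array(c\["rotation"\])/Rm(c)/g' h.py
cat >> h.py <<'E'
from scipy.spatial.transform import Rotation as R
def Rm(c): return R.from_quat(c["rotation"],scalar_first=True).as_matrix()
E
python3 - <<'E'
from h import *
import pickle
C=pickle.load(open("c0.pkl","rb"))
S=lambda u,v,z:onz(C["side"],270+u/4.2,230+v/4.2,z)[:2]
K=lambda u,v,z:onz(C["scene"],210+u/5,215+v/5,z)[:2]
order="BF BN FN FF".split()
A=[S(*p,.094) for p in[(148,126),(405,65),(485,180),(208,250)]]
B=[K(*p,.094) for p in[(535,78),(452,245),(255,210),(350,50)]]
for n,a,b in zip(order,A,B): print(n,a.round(4),b.round(4))
for X in(A,B):
    X=np.array(X); f=(X[2]+X[3])/2; bk=(X[0]+X[1])/2
    d=bk-f; e=(X[0]+X[3]-X[1]-X[2])/2
    print("centre",X.mean(0).round(4),"depth",np.hypot(*d).round(4),"width",np.hypot(*e).round(4),"yaw x",np.arctan2(d[1],d[0]).round(3),"from y",(np.arctan2(e[1],e[0])-np.pi/2).round(3))
print("tab S",S(290,268,.093).round(4),S(450,228,.093).round(4),"K",K(285,73,.093).round(4),K(228,172,.093).round(4))
print("tin",S(422,406,.058).round(4),K(124,155,.058).round(4))
print("shaker top",S(163,68,.085).round(4),K(636,145,.085).round(4))
E
```

```text
BF [ 0.6146 -0.1333] [ 0.6138 -0.1422]
BN [ 0.4773 -0.1781] [ 0.4699 -0.1874]
FN [ 0.4485 -0.0852] [ 0.4425 -0.0959]
FF [ 0.5881 -0.0404] [ 0.5841 -0.0501]
centre [ 0.5321 -0.1092] depth 0.0969 width 0.1455 yaw x -1.281 from y -1.258
centre [ 0.5276 -0.1189] depth 0.0962 width 0.1498 yaw x -1.269 from y -1.262
tab S [ 0.5498 -0.0276] [ 0.4703 -0.0523] K [ 0.549 -0.035] [ 0.462  -0.0654]
tin [0.4919 0.03  ] [0.4862 0.0197]
shaker top [ 0.6053 -0.1918] [ 0.6013 -0.2086]
```

Averaging the two views puts the box at (0.530,-0.114) with yaw -1.265. Measured sizes come out at 97x148 mm, against the given 100x150. The tin is at (0.489,0.025), which is 145 mm in front of the box and central. I'll push the tin to the far end with the half-open fingers as a cradle.

```bash
python3 -m pendant '[[0.084,-0.257,0,0,0,0.0482],[0.084,-0.257,0,0,0,0.0482],[0.084,-0.257,0,0,0,0.0482],[0.084,-0.257,0,0,0,0.0482],[0.084,-0.257,0,0,0,0.0482],[0.084,-0.257,0,0,0,0.0482],[0.084,-0.257,0,0,0,0.0482],[0.084,-0.257,0,0,0,0.0482],[0.084,-0.257,0,0,0,0.0482],[0.084,-0.257,0,0,0,0.0482]]' 0.06
python3 - <<'E'
from h import *
o=ctrl.get_obs(); print(np.round(o["q"],3),o["eef_pos"],o["eef_rot"],o["opening"])
c=camera("wrist"); cv2.imwrite("pics/w1.png",c["color"]); print(c["hand_eye"])
T=np.array(c["hand_eye"]); Rt=R.from_quat(o["eef_rot"],scalar_first=True).as_matrix()
W=dict(fx=c["fx"],fy=c["fy"],cx=c["cx"],cy=c["cy"]); 
W["xyz"]=o["eef_pos"]+Rt@T[:3,3]; W["rotation"]=R.from_matrix(Rt@T[:3,:3]).as_quat(scalar_first=True)
for n,p in dict(tin=(.489,.025,.058),tinb=(.489,.025,0)).items(): print(n,np.round(proj(W,p),1))
y=-1.265;ex=np.array([np.cos(y),np.sin(y)]);ey=np.array([-ex[1],ex[0]])
for a,b,z in[(-.05,-.075,.094),(-.05,.075,.094),(-.074,-.045,.093),(-.074,.045,.093)]:
    p=np.array([.53,-.114])+a*ex+b*ey; print(a,b,np.round(proj(W,[*p,z]),1))
import pickle; pickle.dump(W,open("w1.pkl","wb"))
E
```

```text
time_s: 1.35
eef_pos: [0.4191, 0.0016, 0.2115]
eef_rot: [0.0, -0.153, 0.988, 0.0]
wrist_force: [0.7, 0.7, 0.5]
opening: 0.53
grasp_force: 0.0
[-0.281 -0.188  1.975  0.     1.355 -2.16 ] [0.41911573 0.00162185 0.21151541] [ 1.36040850e-04 -1.53203639e-01  9.88194629e-01  3.98940370e-05] 0.5295998079309759
[[ 2.12519255e-04 -9.52215306e-01 -3.05427514e-01  7.87819255e-02]
 [ 9.99999649e-01 -4.53407887e-05  8.37165485e-04  2.39776207e-04]
 [-8.11010113e-04 -3.05427585e-01  9.52214961e-01 -1.61789584e-01]
 [ 0.00000000e+00  0.00000000e+00  0.00000000e+00  1.00000000e+00]]
tin [319.1 295.8]
tinb [318.9 269.7]
-0.05 -0.075 [184.3 217.5]
-0.05 0.075 [202.3 395.9]
-0.074 -0.045 [221.8 257.1]
-0.074 0.045 [229.7 363.5]
```

View pics/w1.png

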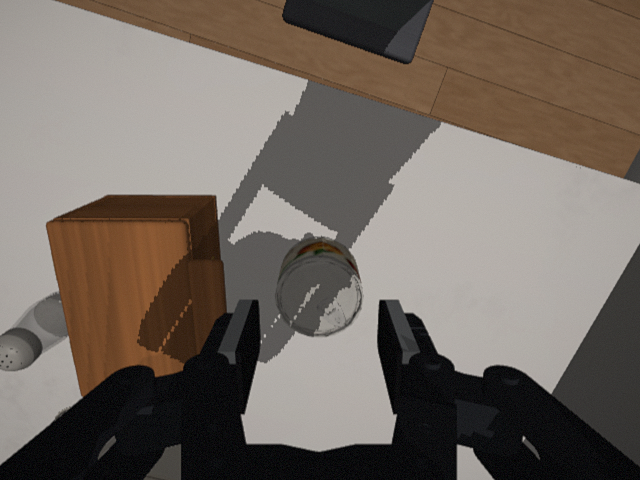

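The wrist view shows the tin top centre at about (320,297), against a prediction of (319,296), and the lid's near front corner at about (190,218), against (184,218). The estimates hold, so I'll go down and push.

```bash
python3 -m pendant '[[0,0,-0.15,0,0,0],[0,0,-0.15,0,0,0],[0,0,-0.15,0,0,0],[0,0,-0.15,0,0,0],[0,0,-0.12,0,0,0],[0,0,-0.10,0,0,0],[0,0,-0.08,0,0,0],[0,0,-0.055,0,0,0],[0,0,0,0,0,0],[0,0,0,0,0,0]]'
python3 -m pendant '[[0.038,0.012,0,0,0,0],[0.038,0.012,0,0,0,0],[0.038,0.012,0,0,0,0],[0.038,0.012,0,0,0,0],[0.038,0.012,0,0,0,0],[0.038,0.012,0,0,0,0],[0.038,0.012,0,0,0,0],[0.038,0.012,0,0,0,0],[0.038,0.012,0,0,0,0],[0.038,0.012,0,0,0,0]]'
python3 -m pendant '[[0.038,0.012,0,0,0,0],[0.038,0.012,0,0,0,0],[0.038,0.012,0,0,0,0],[0.038,0.012,0,0,0,0],[0.038,0.012,0,0,0,0],[0.038,0.012,0,0,0,0],[0.038,0.012,0,0,0,0],[0.038,0.012,0,0,0,0],[0.038,0.012,0,0,0,0],[0.02,0.006,0,0,0,0]]'
python3 - <<'E'
from h import *
c=camera("side"); cv2.imwrite("pics/s2.png",cv2.resize(c["color"][210:390,250:450],None,fx=3,fy=3))
E
```

```text
time_s: 2.65
eef_pos: [0.4194, 0.0033, 0.021]
eef_rot: [0.0, -0.152, 0.988, -0.0]
wrist_force: [-0.2, 0.3, 0.2]
opening: 0.533
grasp_force: 0.0
time_s: 3.9
eef_pos: [0.4955, 0.0275, 0.0205]
eef_rot: [0.0, -0.152, 0.988, 0.0]
wrist_force: [-2.2, -0.1, 0.5]
opening: 0.532
grasp_force: 1.1
time_s: 5.15
eef_pos: [0.568, 0.0503, 0.0206]
eef_rot: [0.0, -0.152, 0.988, -0.0]
wrist_force: [-0.6, -0.3, 0.5]
opening: 0.533
grasp_force: 1.1
```

View pics/s2.png

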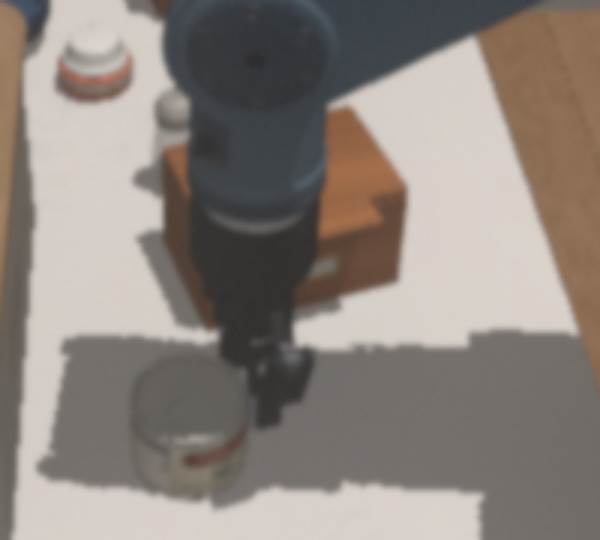

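The tin's top centre is at crop (189,400), so side pixel (313,343); the box has not moved. I'll check the position and back off.

```bash
python3 - <<'E'
from h import *
import pickle
C=pickle.load(open("c0.pkl","rb"))
p=onz(C["side"],313,343.3,.058)[:2]; y=-1.27;ex=np.array([np.cos(y),np.sin(y)]);ey=np.array([-ex[1],ex[0]])
d=p-np.array([.5321,-.1092]); print(p,d@ex,d@ey)
E
python3 -m pendant '[[-0.05,-0.015,0,0,0,0],[-0.1,-0.03,0,0,0,0],[-0.1,-0.03,0.1,0,0,0],[-0.05,0.05,0.2,0,0,0],[-0.05,0.05,0.2,0,0,0],[0,0.1,0.2,0,0,0],[0,0.1,0.2,0,0,0],[0,0.1,0.1,0,0,0],[0,0.1,0.1,0,0,0],[0,0,0,0,0,0]]' -1
```

```text
[0.60503271 0.06734785] -0.1470124360241971 0.12196584805696832
time_s: 6.45
eef_pos: [0.4979, 0.1359, 0.2423]
eef_rot: [0.002, -0.153, 0.988, -0.0]
wrist_force: [0.1, -0.0, -0.6]
opening: 0.001
grasp_force: 0.0
```

The tin stands at 0.122–0.127 m, beyond the far end. Next I'll tilt the closed fingers 55° toward the box, staying in front of it.

```bash
python3 -m pendant '[[-0.02,0,0,-0.0583,-0.0184,0],[-0.02,0,0,-0.0583,-0.0184,0],[-0.02,0,0,-0.0583,-0.0184,0],[-0.02,0,0,-0.0583,-0.0184,0],[-0.02,0,0,-0.0583,-0.0184,0],[-0.02,0,0,-0.0583,-0.0184,0],[-0.02,0,0,-0.0583,-0.0184,0],[-0.02,0,0,-0.0583,-0.0184,0],[-0.02,0,0,-0.0583,-0.0184,0],[0,0,0,-0.0583,-0.0184,0]]'
cat > st.py <<'E'
from h import *
o=ctrl.get_obs(); M=R.from_quat(o["eef_rot"],scalar_first=True).as_matrix()
y=-1.265;ex=np.array([np.cos(y),np.sin(y),0]);ey=np.array([-ex[1],ex[0],0]);B=np.array([ex,ey,[0,0,1]])
tip=o["eef_pos"]+.008*M[:,2]
print("q",np.round(o["q"],2),"tcp",np.round(o["eef_pos"],4),"F",np.round(o["wrist_force"],1))
print("tip in box",np.round(B@(tip-[.53,-.114,0]),4),"tool axes in box x,y,z:",np.round(B@M,2).T.tolist())
E
python3 st.py
```

```text
time_s: 7.7
eef_pos: [0.4608, 0.1341, 0.2397]
eef_rot: [0.07, -0.136, 0.876, -0.458]
wrist_force: [-0.2, 0.0, -0.9]
opening: 0.001
grasp_force: 0.0
q [ 0.6   0.26  1.77 -0.91  1.53 -1.04] tcp [0.4608 0.1341 0.2397] F [-0.2  0.  -0.9]
tip in box [-0.2509  0.0087  0.2351] tool axes in box x,y,z: [[0.0, -1.0, 0.0], [-0.57, -0.0, -0.82], [0.82, -0.0, -0.57]]
```

```bash
python3 -m pendant '[[0.0155,-0.0656,-0.104,0,0,0],[0.0155,-0.0656,-0.104,0,0,0],[0.0155,-0.0656,-0.104,0,0,0],[0.0155,-0.0656,-0.104,0,0,0],[0.0155,-0.0656,-0.104,0,0,0],[0.0155,-0.0656,-0.104,0,0,0],[0.0155,-0.0656,-0.104,0,0,0],[0.0155,-0.0656,-0.104,0,0,0],[0.0155,-0.0656,-0.104,0,0,0],[0,0,0,0,0,0]]'
python3 st.py
python3 - <<'E'
from h import *
c=camera("side"); a=cv2.resize(c["color"][210:390,270:470],None,fx=3,fy=3); cv2.imwrite("pics/s3.png",a)
E
```

```text
time_s: 8.95
eef_pos: [0.4871, 0.015, 0.0514]
eef_rot: [0.067, -0.135, 0.877, -0.457]
wrist_force: [-0.0, -0.2, 0.4]
opening: 0.003
grasp_force: 0.0
q [ 0.36  0.51  1.94 -1.11  1.15 -0.78] tcp [0.4871 0.015  0.0514] F [-0.  -0.2  0.4]
tip in box [-0.1294 -0.0021  0.0469] tool axes in box x,y,z: [[-0.0, -1.0, 0.01], [-0.57, -0.0, -0.82], [0.82, -0.0, -0.57]]
```

View pics/s3.png

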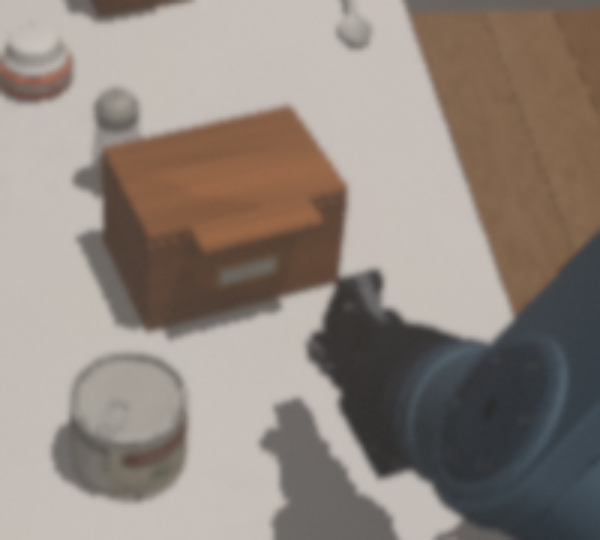

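```bash
python3 - <<'E'
from h import *
import pickle
C=pickle.load(open("c0.pkl","rb"))["side"]
o=ctrl.get_obs(); M=R.from_quat(o["eef_rot"],scalar_first=True).as_matrix()
t=o["eef_pos"]+.008*M[:,2]; 
for n,p in dict(tip=t,top=t-.0145*M[:,1],l=t-.0145*M[:,1]+.011*M[:,0],r=t-.0145*M[:,1]-.011*M[:,0]).items():
    u=np.array(proj(C,p)); print(n,((u-[270,210])*3).round(0))
E
python3 -m pendant '[[0,0,0,0,0,0.056],[0,0,0,0,0,0.056],[0,0,0,0,0,0.056],[0,0,0,0,0,0.056],[0,0,0,0,0,0],[0,0,0,0,0,0],[0,0,0,0,0,0],[0,0,0,0,0,0],[0,0,0,0,0,0],[0,0,0,0,0,0]]'
python3 st.py
```

```text
tip [299. 337.]
top [295. 316.]
l [310. 312.]
r [280. 320.]
time_s: 10.25
eef_pos: [0.4814, 0.0613, 0.0839]
eef_rot: [0.108, -0.276, 0.86, -0.415]
wrist_force: [0.2, -0.0, 0.2]
opening: 0.005
grasp_force: 0.0
q [ 0.42  0.31  2.07 -1.14  1.01 -0.99] tcp [0.4814 0.0613 0.0839] F [ 0.2 -0.   0.2]
tip in box [-0.1758  0.0081  0.0789] tool axes in box x,y,z: [[0.29, -0.96, 0.04], [-0.6, -0.22, -0.77], [0.75, 0.2, -0.63]]
```

The arm hit the wrist roll limit: q4 = -1.14. Yawing the other way relieves it, because the hand bends more sideways from the forearm. I'll reverse the yaw and recheck.

```bash
python3 -m pendant '[[0,0,0,0,0,-0.065],[0,0,0,0,0,-0.065],[0,0,0,0,0,-0.065],[0,0,0,0,0,-0.065],[0,0,0,0,0,-0.065],[0,0,0,0,0,-0.065],[0,0,0,0,0,0],[0,0,0,0,0,0],[0,0,0,0,0,0],[0,0,0,0,0,0]]'
python3 st.py
python3 - <<'E'
from h import *
o=ctrl.get_obs(); M=R.from_quat(o["eef_rot"],scalar_first=True).as_matrix()
C=camera("side"); a=cv2.resize(C["color"][210:390,270:470],None,fx=3,fy=3)
t=o["eef_pos"]+.008*M[:,2]
for p,c in[(t,(0,0,255)),(t-.0145*M[:,1],(0,255,0)),(t-.08*M[:,2],(255,0,0)),(t-.16*M[:,2],(255,0,0))]:
    u=(np.array(proj(C,p))-[270,210])*3; cv2.circle(a,tuple(int(x) for x in u),4,c,-1)
cv2.imwrite("pics/s4.png",a)
E
```

```text
time_s: 11.5
eef_pos: [0.4811, 0.0615, 0.0842]
eef_rot: [-0.022, -0.004, 0.903, -0.429]
wrist_force: [-0.1, 0.7, -0.2]
opening: -0.0
grasp_force: 0.0
q [ 0.38  0.55  1.69 -0.79  1.43 -0.86] tcp [0.4811 0.0615 0.0842] F [-0.1  0.7 -0.2]
tip in box [-0.1763  0.0041  0.0791] tool axes in box x,y,z: [[-0.31, -0.95, 0.04], [-0.61, 0.17, -0.77], [0.73, -0.27, -0.63]]
```

View pics/s4.png

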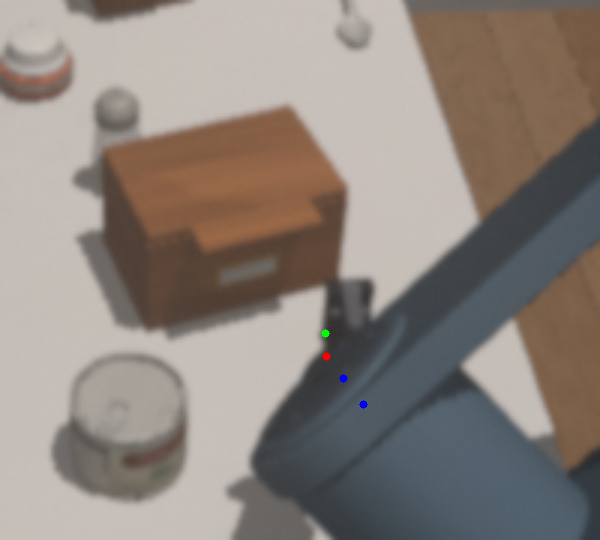

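The red dot, the computed fingertip, sits at the lower edge of the visible block at (350,295). That block is the gripper's upper knuckle, which would foul the tab. I'll roll the hand -90° about its own axis so the closing line is level and the camera is on top.

```bash
python3 -m pendant '[[-0.01,0.02,0.02,0.004,0.0777,0.072],[-0.01,0.02,0.02,0.004,0.0777,0.072],[0,0,0.02,0.004,0.0777,0.072],[0,0,0.02,0.004,0.0777,0.072],[0,0,0,0.004,0.0777,0.072],[0,0,0,0.004,0.0777,0.072],[0,0,0,0.004,0.0777,0.072],[0,0,0,0.004,0.0777,0.072],[0,0,0,0.004,0.0777,0.072],[0,0,0,0.004,0.0777,0.072]]'
python3 st.py
```

```text
time_s: 12.8
eef_pos: [0.4773, 0.0695, 0.1002]
eef_rot: [0.29, 0.691, -0.604, 0.272]
wrist_force: [0.0, 0.5, 0.0]
opening: 0.004
grasp_force: 0.0
q [ 0.38  0.45  1.76 -0.78  1.36 -2.55] tcp [0.4773 0.0695 0.1002] F [0.  0.5 0. ]
tip in box [-0.1852  0.0035  0.0947] tool axes in box x,y,z: [[0.68, -0.09, 0.73], [-0.2, -0.98, 0.07], [0.7, -0.2, -0.68]]
```

```bash
python3 -m pendant '[[0.002,-0.0387,-0.028,0,0,0],[0.002,-0.0387,-0.028,0,0,0],[0.002,-0.0387,-0.028,0,0,0],[0.002,-0.0387,-0.028,0,0,0],[0.002,-0.0387,-0.028,0,0,0],[0.002,-0.0387,-0.028,0,0,0],[0.002,-0.0387,-0.028,0,0,0],[0.002,-0.0387,-0.028,0,0,0],[0,0,0,0,0,0],[0,0,0,0,0,0]]'
python3 st.py
python3 - <<'E'
from h import *
c=camera("wrist"); cv2.imwrite("pics/w5.png",c["color"])
E
```

```text
time_s: 14.05
eef_pos: [0.4809, 0.0076, 0.0554]
eef_rot: [0.289, 0.689, -0.606, 0.272]
wrist_force: [0.7, -0.3, -0.6]
opening: 0.004
grasp_force: 0.0
q [ 0.27  0.49  1.83 -0.85  1.22 -2.52] tcp [0.4809 0.0076 0.0554] F [ 0.7 -0.3 -0.6]
tip in box [-0.1251 -0.0118  0.05  ] tool axes in box x,y,z: [[0.68, -0.09, 0.73], [-0.21, -0.98, 0.07], [0.7, -0.2, -0.68]]
```

View pics/w5.png

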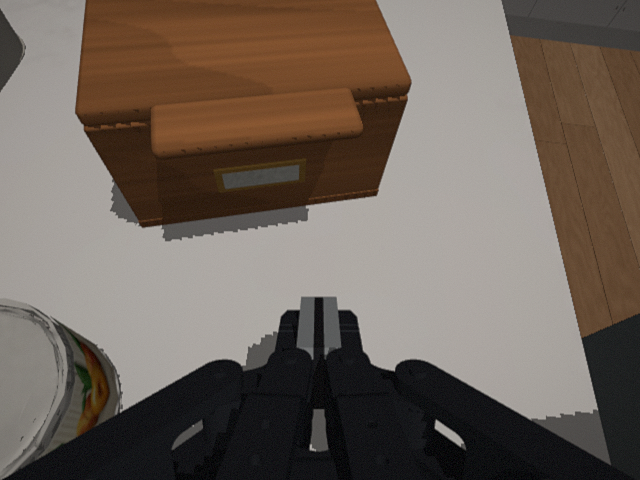

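The wrist view shows the tab's front edge from (153,157) to (362,137) and the fingertip at (320,297). I'll check the tab's position from here.

Run:
```python
from h import *
o=ctrl.get_obs(); c=camera("wrist")
T=np.array(c["hand_eye"]); M=R.from_quat(o["eef_rot"],scalar_first=True).as_matrix()
W=dict(c); W["xyz"]=o["eef_pos"]+M@T[:3,3]; W["rotation"]=R.from_matrix(M@T[:3,:3]).as_quat(scalar_first=True)
y=-1.265;ex=np.array([np.cos(y),np.sin(y),0]);ey=np.array([-ex[1],ex[0],0]);B=np.array([ex,ey,[0,0,1]])
for n,u,v,z in[("tabF",153,157,.085),("tabN",362,137,.085),("lidF",85,130,.084),("lidN",408,98,.084),("botF",142,227,0),("botN",378,194,0)]:
    print(n,np.round(B@(onz(W,u,v,z)-[.53,-.114,0]),4))
```

```text
tabF [-0.0699  0.0491  0.085 ]
tabN [-0.0718 -0.041   0.085 ]
lidF [-0.0498  0.0771  0.084 ]
lidN [-0.0499 -0.0702  0.084 ]
botF [-0.0489  0.0782  0.    ]
botN [-0.0484 -0.0726  0.    ]
```

The tab edge is at -0.071 m and the front at -0.049 m, within 3 mm of the estimate. I'll slide the fingertip under the tab.

```bash
python3 -m pendant '[[0.01,-0.0315,0,0,0,0],[0.01,-0.0315,0,0,0,0],[0.01,-0.0315,0,0,0,0],[0.01,-0.0315,0,0,0,0],[0.01,-0.0315,0,0,0,0],[0.01,-0.0315,0,0,0,0],[0.01,-0.0315,0,0,0,0],[0.01,-0.0315,0,0,0,0],[0.01,-0.0315,0,0,0,0],[0,0,0,0,0,0]]'
python3 st.py
```

```text
time_s: 15.4
eef_pos: [0.4988, -0.0496, 0.0554]
eef_rot: [0.289, 0.689, -0.606, 0.272]
wrist_force: [0.3, -0.7, 0.1]
opening: 0.002
grasp_force: 0.0
q [ 0.16  0.48  1.85 -0.91  1.15 -2.57] tcp [ 0.4988 -0.0496  0.0554] F [ 0.3 -0.7  0.1]
tip in box [-0.0652 -0.012   0.0499] tool axes in box x,y,z: [[0.68, -0.09, 0.73], [-0.21, -0.98, 0.07], [0.7, -0.2, -0.68]]
```

```bash
python3 -m pendant '[[0,0,0.05,0,0,0],[0,0,0.05,0,0,0],[0,0,0.05,0,0,0],[0,0,0.05,0,0,0],[0.0105,-0.0334,0.0525,0,0,0],[0.0105,-0.0334,0.0525,0,0,0],[0.0105,-0.0334,0.0525,0,0,0],[0.0105,-0.0334,0.0525,0,0,0],[0,0,0,0,0,0],[0,0,0,0,0,0]]'
python3 st.py
python3 - <<'E'
from h import *
a=camera("side")["color"][180:380,250:450]; b=camera("wrist")["color"]
cv2.imwrite("pics/s6.png",np.hstack([cv2.resize(a,(400,400)),cv2.resize(b,(400,300))[:, :].copy() if 0 else cv2.copyMakeBorder(cv2.resize(b,(400,300)),0,100,0,0,cv2.BORDER_CONSTANT)]))
E
```

```text
time_s: 16.65
eef_pos: [0.5068, -0.0759, 0.1371]
eef_rot: [0.289, 0.689, -0.606, 0.272]
wrist_force: [0.1, -0.2, -0.7]
opening: 0.0
grasp_force: 0.0
q [ 0.1   0.32  1.85 -0.89  1.22 -2.73] tcp [ 0.5068 -0.0759  0.1371] F [ 0.1 -0.2 -0.7]
tip in box [-0.0377 -0.0122  0.1316] tool axes in box x,y,z: [[0.68, -0.09, 0.73], [-0.21, -0.98, 0.07], [0.7, -0.2, -0.68]]
```

View pics/s6.png

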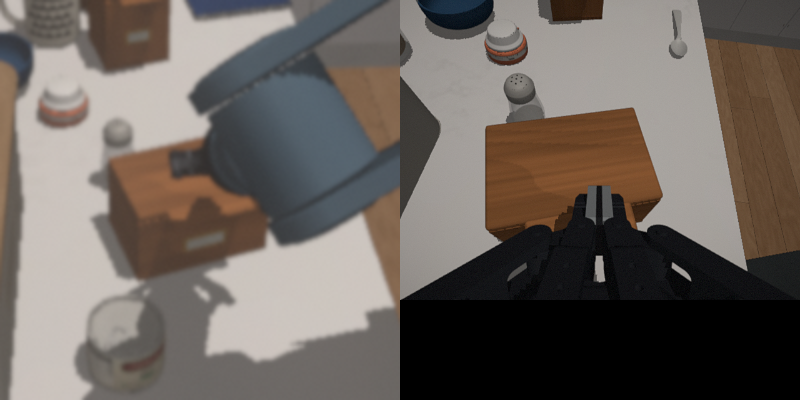

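The lid is still shut and the finger slipped out past the tab: it now hovers over the lid, and nothing else has moved. I'll check where the real fingertip is from the earlier wrist picture (pixel 320,297).

Run:
```python
from h import *
c=camera("wrist"); T=np.array(c["hand_eye"])
g=cv2.cvtColor(c["color"],cv2.COLOR_BGR2GRAY); print(g[285:310:2,312],g[285:310:2,320])
o=T[:3,3]; d=T[:3,:3]@np.array([0,(297-c["cy"])/c["fy"],1])
for h in(-.011,-.005,0,.005,.011): print(h,(o+d*(h-o[0])/d[0]).round(4))
for s in (298,312,330,340):
  d2=T[:3,:3]@np.array([(s-c["cx"])/c["fx"],(297-c["cy"])/c["fy"],1]);print(s,(o+d2*(.008-o[2])/d2[2]).round(4))
```

```text
[88 89 95 95 92 89 81 94 93 91 93 90 93] [87 94 94 92 89 89 38 18 12 19 16 14 17]
-0.011 [-0.011   0.0005  0.02  ]
-0.005 [-0.005   0.0005  0.0077]
0 [ 0.      0.0005 -0.0025]
0.005 [ 0.005   0.0004 -0.0127]
0.011 [ 0.011   0.0004 -0.025 ]
298 [-0.0051 -0.0088  0.008 ]
312 [-0.0051 -0.0024  0.008 ]
330 [-0.0051  0.0058  0.008 ]
340 [-0.0051  0.0103  0.008 ]
```

Run:
```python
from h import *
o=ctrl.get_obs(); C=camera("side"); M=R.from_quat(o["eef_rot"],scalar_first=True).as_matrix()
for z in(.008,-.01,-.025,-.04):
  print(z,[np.round(proj(C,o["eef_pos"]+M@np.array([x,y,z])),1).tolist() for x in(.011,-.011) for y in (-.01,.01)])
g=C["color"][245:280,325:360].max(axis=2)
for r in range(0,35,2): print(245+r,g[r,::2])
```

```text
0.008 [[353.0, 256.3], [362.7, 255.0], [354.6, 267.1], [364.3, 265.7]]
-0.01 [[354.1, 255.8], [364.0, 254.4], [355.8, 266.7], [365.7, 265.3]]
-0.025 [[355.1, 255.3], [365.1, 253.9], [356.8, 266.4], [366.8, 265.0]]
-0.04 [[356.2, 254.8], [366.3, 253.4], [357.9, 266.1], [368.0, 264.6]]
245 [202 202 203 202 202 201 202 201 200 201 201 201 201 200 162  80  66  65]
247 [203 203 202 202 203 202 201 200 201 201 201 196 194 180 114  67  74  63]
249 [201 203 203 202 202 201 200 196 192 181 176 159 152 126  68  67  74  64]
251 [203 202 200 196 191 180 172 158 147 137 134 130 129  95  56  64  67  60]
253 [184 177 162 153 144 132 127 125 127 125 125 123 111  77  54  62  64  60]
255 [139 135 132 131 126 102  88  95  95  98  93  80  66  53  53  61  63  60]
257 [132 133 133 133 122  73  64  64  63  74  75  58  55  52  53  60  64  61]
259 [136 135 135 135 124  77  72  72  69  74  71  62  58  52  51  57  65  60]
261 [135 133 133 132 123  84  82  79  75  73  68  62  57  51  51  53  64  61]
263 [131 131 130 131 128  93  81  79  71  69  66  60  55  52  51  52  62  63]
265 [133 135 136 140 140 104  71  67  59  58  64  57  53  52  50  51  56  64]
267 [144 146 147 149 149 115  66  63  67  71  81  83  88  86  77  60  50  59]
269 [146 147 149 148 148 133 109  96 118 131 141 143 146 145 138 100  56  53]
271 [139 140 142 146 149 150 149 147 151 153 153 152 153 153 151 139  95  56]
273 [137 137 139 144 150 154 154 154 153 153 153 152 149 149 147 146 133  97]
275 [142 143 142 142 144 145 148 147 146 145 144 143 142 142 142 141 142 136]
277 [142 141 140 140 137 136 134 134 132 132 133 131 128 129 131 134 139 140]
279 [138 136 133 132 132 132 131 131 130 131 129 118  92  89  91 103 134 143]
```

I've used up my ten pictures, so from here I'll measure numerically. First I'll difference the scene view against the initial image, along the predicted finger axis.

Run:
```python
from h import *
import pickle
o=ctrl.get_obs(); C=camera("scene"); C0=pickle.load(open("c0.pkl","rb"))["scene"]
M=R.from_quat(o["eef_rot"],scalar_first=True).as_matrix()
I=C["color"].max(axis=2).astype(int); D=np.abs(C["color"].astype(int)-C0["color"]).max(axis=2)
for x in(.011,0,-.011):
  for z in np.arange(-.06,.031,.01):
    u,v=proj(C,o["eef_pos"]+M@np.array([x,0,z])); print(x,round(z,3),(round(u,1),round(v,1)),I[round(v),round(u)],D[round(v),round(u)])
print("brightness rows");
u,v=proj(C,o["eef_pos"]); u,v=int(u),int(v)
print(u,v)
for r in range(v-26,v+27,2): print(r," ".join(f"{t:3d}" for t in I[r,u-40:u+40:3]))
```

```text
0.011 -0.06 (np.float64(256.9), np.float64(204.5)) 17 66
0.011 -0.05 (np.float64(259.5), np.float64(207.8)) 54 28
0.011 -0.04 (np.float64(262.1), np.float64(211.2)) 97 22
0.011 -0.03 (np.float64(264.8), np.float64(214.5)) 95 21
0.011 -0.02 (np.float64(267.4), np.float64(217.9)) 109 16
0.011 -0.01 (np.float64(270.0), np.float64(221.2)) 162 11
0.011 0.0 (np.float64(272.7), np.float64(224.5)) 162 11
0.011 0.01 (np.float64(275.3), np.float64(227.8)) 165 11
0.011 0.02 (np.float64(277.9), np.float64(231.2)) 103 8
0.011 0.03 (np.float64(280.5), np.float64(234.5)) 105 7
0 -0.06 (np.float64(254.1), np.float64(206.8)) 11 69
0 -0.05 (np.float64(256.8), np.float64(210.1)) 79 7
0 -0.04 (np.float64(259.4), np.float64(213.4)) 79 7
0 -0.03 (np.float64(262.0), np.float64(216.8)) 78 80
0 -0.02 (np.float64(264.6), np.float64(220.1)) 98 53
0 -0.01 (np.float64(267.2), np.float64(223.4)) 164 12
0 0.0 (np.float64(269.9), np.float64(226.7)) 163 11
0 0.01 (np.float64(272.5), np.float64(230.0)) 118 9
0 0.02 (np.float64(275.1), np.float64(233.3)) 102 7
0 0.03 (np.float64(277.7), np.float64(236.6)) 110 7
-0.011
[... 2919 characters left out ...]
 117 118 102 100 106 105 104
242  77  78  78  70  79  83  80  86  84  71 119 125 116 110 113 116 121 123 122 120 118 110  98 106 106 105  96
244  78  77  77  78  71  78  82  74  80  76 125 117 118 111 116 117 124 125 118 116 118 101 102 104 107 103  98
246  77  77  78  77  78  75  71  71  76 118 125 117 120 113 116 121 122 125 120 115 112  98 106 103 107  99 108
248  77  78  78  78  77  78  78  78  78 118 127 117 114 117 119 124 123 119 116 115 103 106 104 106 103 100  93
250  78  78  78  78  78  78  78  78  78  61  60  72 115 116 120 124 124 116 114 113 103 107  99 110 100 104  49
252  79  78  77  78  78  78  78  78  78  78  78  94 116 119 122 121 122 116 112 108 108 105 106 106 102 107  42
```

The wrist and scene views agree that the real upper fingertip corner is near tool (x=0.011, z=-0.025). That's about 30 mm behind what I assumed, so the finger never got under the tab. I'll go back out, down, and in further.

```bash
cat >> st.py <<'E'
k=o["eef_pos"]+M@np.array([.011,0,-.025]); print("corner in box",np.round(B@(k-[.53,-.114,0]),4))
E
python3 -m pendant '[[-0.0226,0.0716,0,0,0,0],[-0.0226,0.0716,0,0,0,0],[-0.0226,0.0716,0,0,0,0],[-0.0226,0.0716,0,0,0,0],[-0.0226,0.0716,0,0,0,0],[-0.0115,-0.0036,-0.102,0,0,0],[-0.0115,-0.0036,-0.102,0,0,0],[-0.0115,-0.0036,-0.102,0,0,0],[-0.0115,-0.0036,-0.102,0,0,0],[-0.0115,-0.0036,-0.102,0,0,0]]'
python3 -m pendant '[[0,0,0,0,0,0],[0,0,0,0,0,0],[0,0,0,0,0,0],[0,0,0,0,0,0],[0,0,0,0,0,0],[0,0,0,0,0,0],[0,0,0,0,0,0],[0,0,0,0,0,0],[0,0,0,0,0,0],[0,0,0,0,0,0]]' | tail -3
python3 st.py
python3 - <<'E'
from h import *
import pickle
# side view: has anything changed (tin, box)?
c=camera("wrist"); g=c["color"]; print([g[r,320].tolist() for r in range(280,312,4)], [g[r,312].tolist() for r in range(280,312,4)])
o=ctrl.get_obs();T=np.array(c["hand_eye"]); M=R.from_quat(o["eef_rot"],scalar_first=True).as_matrix()
W=dict(c); W["xyz"]=o["eef_pos"]+M@T[:3,3]; W["rotation"]=R.from_matrix(M@T[:3,:3]).as_quat(scalar_first=True)
y=-1.265;ex=np.array([np.cos(y),np.sin(y),0]);ey=np.array([-ex[1],ex[0],0]);B=np.array([ex,ey,[0,0,1]])
hsv=cv2.cvtColor(g,cv2.COLOR_BGR2HSV); m=cv2.inRange(hsv,(3,80,50),(20,255,255)); m[:, :]=cv2.morphologyEx(m,cv2.MORPH_OPEN,np.ones((5,5)))
col=m[:300,240]; print("wood col240 transitions",np.flatnonzero(np.diff(col.astype(int))), "V",hsv[100:260:6,240,2].tolist())
for p,z in[((-.0710,0),.085),((-.05,0),0)]: print(np.round(proj(W,B.T@np.array([p[0],p[1],z])+[.53,-.114,0]),1))
E
```

```text
time_s: 18.15
eef_pos: [0.4724, -0.0084, 0.0335]
eef_rot: [0.289, 0.689, -0.606, 0.272]
wrist_force: [-0.7, -0.2, -0.6]
opening: -0.003
grasp_force: 0.0
wrist_force: [-0.8, 1.1, -0.6]
opening: -0.002
grasp_force: 0.0
q [ 0.25  0.51  1.87 -0.88  1.18 -2.49] tcp [ 0.473  -0.0079  0.0353] F [-0.8  1.1 -0.6]
tip in box [-0.1127 -0.024   0.0298] tool axes in box x,y,z: [[0.68, -0.09, 0.73], [-0.21, -0.98, 0.07], [0.7, -0.2, -0.68]]
corner in box [-0.1284 -0.0186  0.0604]
[[163, 169, 174], [163, 168, 173], [164, 169, 173], [162, 167, 172], [133, 137, 142], [16, 18, 15], [21, 16, 17], [22, 15, 17]] [[162, 168, 173], [163, 168, 174], [164, 168, 173], [164, 170, 174], [139, 144, 148], [92, 93, 91], [95, 94, 93], [96, 96, 95]]
wood col240 transitions [137 154 165 183 189 192 198] V [119, 130, 133, 128, 119, 94, 59, 49, 48, 52, 76, 72, 73, 72, 62, 50, 55, 47, 47, 79, 85, 86, 173, 173, 175, 174, 172]
[241.5 138.4]
[251.  213.1]
```

The box is unmoved (tab edge predicted at v=138, seen at about 136). Going in.

```bash
python3 -m pendant '[[0.0117,-0.0371,0,0,0,0],[0.0117,-0.0371,0,0,0,0],[0.0117,-0.0371,0,0,0,0],[0.0117,-0.0371,0,0,0,0],[0.0117,-0.0371,0,0,0,0],[0.0117,-0.0371,0,0,0,0],[0.0117,-0.0371,0,0,0,0],[0.0117,-0.0371,0,0,0,0],[0.0117,-0.0371,0,0,0,0],[0,0,0,0,0,0]]'
python3 st.py
python3 - <<'E'
from h import *
c=camera("wrist")["color"]; g=c.max(axis=2)
print([g[r,312] for r in range(200,340,6)],[g[r,328] for r in range(200,340,6)])
E
```

```text
time_s: 20.7
eef_pos: [0.4941, -0.0752, 0.0353]
eef_rot: [0.289, 0.689, -0.606, 0.272]
wrist_force: [0.2, 0.3, 0.2]
opening: -0.003
grasp_force: 0.0
q [ 0.11  0.5   1.88 -0.96  1.09 -2.55] tcp [ 0.4941 -0.0752  0.0353] F [0.2 0.3 0.2]
tip in box [-0.0422 -0.0241  0.0299] tool axes in box x,y,z: [[0.68, -0.09, 0.73], [-0.21, -0.98, 0.07], [0.7, -0.2, -0.68]]
corner in box [-0.0578 -0.0187  0.0604]
[np.uint8(142), np.uint8(141), np.uint8(137), np.uint8(138), np.uint8(133), np.uint8(125), np.uint8(147), np.uint8(141), np.uint8(141), np.uint8(140), np.uint8(143), np.uint8(143), np.uint8(150), np.uint8(160), np.uint8(161), np.uint8(149), np.uint8(151), np.uint8(146), np.uint8(128), np.uint8(88), np.uint8(64), np.uint8(111), np.uint8(111), np.uint8(109)] [np.uint8(141), np.uint8(140), np.uint8(138), np.uint8(135), np.uint8(129), np.uint8(139), np.uint8(145), np.uint8(138), np.uint8(140), np.uint8(146), np.uint8(141), np.uint8(146), np.uint8(156), np.uint8(162), np.uint8(153), np.uint8(149), np.uint8(149), np.uint8(135), np.uint8(105), np.uint8(57), np.uint8(95), np.uint8(108), np.uint8(108), np.uint8(108)]
```

The tab now hides the fingertip: the finger shows only from v≈325 instead of 297. It's under the tab, so I'll lift.

```bash
python3 -m pendant '[[0,0,0.04,0,0,0],[0,0,0.04,0,0,0],[0,0,0.04,0,0,0],[0,0,0.04,0,0,0],[0,0,0.04,0,0,0],[0.003,-0.0095,0.04,0,0,0],[0.003,-0.0095,0.04,0,0,0],[0.003,-0.0095,0.03,0,0,0],[0,0,0,0,0,0],[0,0,0,0,0,0]]'
python3 st.py
python3 - <<'E'
from h import *
c=camera("wrist")["color"]; g=c.max(axis=2)
print([int(g[r,312]) for r in range(200,360,8)])
import pickle
C=camera("side");C0=pickle.load(open("c0.pkl","rb"))["side"]
D=np.abs(C["color"].astype(int)-C0["color"]).max(axis=2)
for r in range(240,310,6): print(r," ".join(f"{t:3d}" for t in D[r,295:400:5]))
E
```

```text
time_s: 22.0
eef_pos: [0.4958, -0.0803, 0.0972]
eef_rot: [0.289, 0.689, -0.606, 0.272]
wrist_force: [-0.2, 0.4, -0.2]
opening: 0.002
grasp_force: 0.3
q [ 0.1   0.37  1.89 -0.92  1.16 -2.66] tcp [ 0.4958 -0.0803  0.0972] F [-0.2  0.4 -0.2]
tip in box [-0.0368 -0.024   0.0917] tool axes in box x,y,z: [[0.68, -0.09, 0.73], [-0.21, -0.98, 0.07], [0.7, -0.2, -0.68]]
corner in box [-0.0524 -0.0186  0.1223]
[134, 127, 125, 126, 123, 121, 126, 124, 123, 120, 138, 131, 130, 131, 87, 108, 111, 105, 104, 127]
240  23  22  17  15  20  19  20  21  21  19  19  21  18  81 105 103 101 105 109 124 120
246  21  20  14  15  16  21  20  20  20  19  20  10  97  80  61 106 107 121 103  97  94
252  21  20  11  12  16  18   5  27  26   7   2  46  59  59  56  65 114 108 103  99  96
258  21  19  19  14   1   4   4   5   8  12  13  11  59  65  65  65  74 110 108 103  99
264  22  16   5  14   5   5   7   1   5  10   8   4   2  78  75  78  77  90 113 110 103
270  12  12  10  19  37   4   3  13  12  30  45  51  83  81  82  81  77  72 100 113 110
276  21  22   8   8  34  36  37  31  30  44  52  62  77  78  75  77  42  37  71 118 113
282  21  21   8   6   4  40  40  40  37  27  66  62  63  87  83  85  77  31  91 121 116
288   1   9   6   6   8  26  31   8  37  58  61  59  49  31  34  28  29  32 113 125 120
294  17   9   8   6   6   7   4   0   2  10   2   2   3   4  10   3   7  22 125 127 126
300  20  34  11   5   4   9   5   5   5   8  21   8   6  13  10   3   3   6   5 127 126
306  21  16   6   9   3   6   5  10  12  10   4   2   2  10   5   7  13  17  18  24 126
```

The lid is up about 23° (new dark front below it, and the tip is still covered). Continuing along the arc.

```bash
python3 -m pendant '[[0.012,-0.0382,0.035,0,0,0],[0.012,-0.0382,0.035,0,0,0],[0.012,-0.0382,0.035,0,0,0],[0.012,-0.0382,0.035,0,0,0],[0.0094,-0.0298,0.0275,0,0,0],[0.0094,-0.0298,0.0275,0,0,0],[0.0094,-0.0298,0.0275,0,0,0],[0.0094,-0.0298,0.0275,0,0,0],[0,0,0,0,0,0],[0,0,0,0,0,0]]'
python3 st.py
python3 - <<'E'
from h import *
c=camera("wrist")["color"]; g=c.max(axis=2)
print([int(g[r,312]) for r in range(0,360,10)])
hsv=cv2.cvtColor(c,cv2.COLOR_BGR2HSV); m=cv2.inRange(hsv,(3,80,40),(20,255,255))
for r in range(0,300,20):
    i=np.flatnonzero(m[r]); print(r,len(i),(i.min(),i.max()) if len(i) else "")
E
```

```text
time_s: 23.35
eef_pos: [0.5129, -0.1347, 0.1472]
eef_rot: [0.289, 0.689, -0.606, 0.272]
wrist_force: [-0.6, -0.0, 0.1]
opening: 0.003
grasp_force: 0.1
q [-0.01  0.28  1.88 -0.92  1.15 -2.81] tcp [ 0.5129 -0.1347  0.1472] F [-0.6 -0.   0.1]
tip in box [ 0.0202 -0.0241  0.1418] tool axes in box x,y,z: [[0.68, -0.09, 0.73], [-0.21, -0.98, 0.07], [0.7, -0.2, -0.68]]
corner in box [ 0.0046 -0.0186  0.1723]
[54, 56, 57, 54, 57, 53, 56, 39, 161, 161, 161, 162, 161, 165, 162, 162, 164, 162, 162, 161, 160, 164, 162, 161, 161, 164, 48, 87, 103, 101, 52, 76, 89, 90, 88, 107]
0 134 (np.int64(1), np.int64(328))
20 91 (np.int64(235), np.int64(326))
40 60 (np.int64(237), np.int64(324))
60 85 (np.int64(239), np.int64(323))
80 72 (np.int64(490), np.int64(562))
100 146 (np.int64(494), np.int64(639))
120 152 (np.int64(126), np.int64(639))
140 187 (np.int64(136), np.int64(639))
160 135 (np.int64(505), np.int64(639))
180 132 (np.int64(508), np.int64(639))
200 128 (np.int64(512), np.int64(639))
220 124 (np.int64(516), np.int64(639))
240 121 (np.int64(519), np.int64(639))
260 256 (np.int64(306), np.int64(639))
280 330 (np.int64(176), np.int64(639))
```

```bash
python3 -m pendant '[[0.0114,-0.0363,0.01,0,0,0],[0.0114,-0.0363,0.01,0,0,0],[0.0114,-0.0363,0.01,0,0,0],[0.0114,-0.0363,0.01,0,0,0],[0.012,-0.0382,-0.0025,0,0,0],[0.012,-0.0382,-0.0025,0,0,0],[0.012,-0.0382,-0.0025,0,0,0],[0.012,-0.0382,-0.0025,0,0,0],[0.012,-0.0382,-0.0025,0,0,0],[0,0,0,0,0,0]]'
python3 st.py
python3 - <<'E'
from h import *
c=camera("wrist")["color"]; g=c.max(axis=2)
print([int(g[r,312]) for r in range(0,360,10)])
hsv=cv2.cvtColor(c,cv2.COLOR_BGR2HSV); m=cv2.inRange(hsv,(3,80,40),(20,255,255))
for r in range(0,320,20):
    i=np.flatnonzero(m[r,150:480])+150; print(r,len(i),(i.min(),i.max()) if len(i) else "")
E
```

```text
time_s: 24.65
eef_pos: [0.5341, -0.2026, 0.1528]
eef_rot: [0.289, 0.689, -0.606, 0.272]
wrist_force: [-0.1, 0.4, -0.8]
opening: 0.002
grasp_force: 0.0
q [-0.14  0.29  1.85 -0.95  1.08 -2.9 ] tcp [ 0.5341 -0.2026  0.1528] F [-0.1  0.4 -0.8]
tip in box [ 0.0913 -0.0243  0.1473] tool axes in box x,y,z: [[0.68, -0.09, 0.73], [-0.21, -0.98, 0.07], [0.7, -0.2, -0.68]]
corner in box [ 0.0757 -0.0189  0.1779]
[105, 109, 109, 121, 81, 49, 54, 57, 68, 76, 68, 69, 60, 184, 187, 188, 187, 186, 191, 186, 100, 115, 107, 107, 114, 98, 133, 101, 95, 100, 104, 104, 105, 106, 104, 125]
0 119 (np.int64(234), np.int64(441))
20 114 (np.int64(232), np.int64(349))
40 108 (np.int64(240), np.int64(347))
60 103 (np.int64(242), np.int64(344))
80 98 (np.int64(244), np.int64(341))
100 93 (np.int64(246), np.int64(338))
120 87 (np.int64(249), np.int64(335))
140 0 
160 3 (np.int64(185), np.int64(187))
180 6 (np.int64(197), np.int64(202))
200 75 (np.int64(183), np.int64(361))
220 212 (np.int64(150), np.int64(361))
240 278 (np.int64(150), np.int64(427))
260 276 (np.int64(150), np.int64(425))
280 273 (np.int64(150), np.int64(422))
300 233 (np.int64(150), np.int64(418))
```

The wrist view shows the tab shape (183–361, v≈200) with the wider plate below it, so the lid is leaning back. Retracting and verifying.

```bash
python3 -m pendant '[[-0.01,0.03,0.01,0,0,0],[-0.0376,0.119,0.04,0,0,0],[-0.0376,0.119,0.04,0,0,0],[-0.0376,0.119,0.04,0,0,0],[-0.0376,0.119,0.04,0,0,0],[-0.0376,0.119,0.04,0,0,0],[-0.0376,0.119,0.04,0,0,0],[-0.0376,0.119,0.04,0,0,0],[-0.0376,0.119,0.04,0,0,0],[0,0,0,0,0,0]]'
python3 -m pendant '[[-0.05,0.2,0.05,0,0,0],[-0.05,0.2,0.05,0,0,0],[-0.05,0.2,0.05,0,0,0],[-0.05,0.2,0.05,0,0,0],[0,0,0,0,0,0],[0,0,0,0,0,0],[0,0,0,0,0,0],[0,0,0,0,0,0],[0,0,0,0,0,0],[0,0,0,0,0,0]]'
python3 - <<'E'
from h import *
import pickle
C=camera("scene");C0=pickle.load(open("c0.pkl","rb"))["scene"]
y=-1.265;ex=np.array([np.cos(y),np.sin(y),0]);ey=np.array([-ex[1],ex[0],0]);B=np.array([ex,ey,[0,0,1]])
P=lambda x,yy,z:np.round(proj(C,B.T@np.array([x,yy,z])+[.5276,-.1189,0]),1)
th=2.0
for r,w in((.1,.075),(.1,-.075),(.12,-.04),(.12,.04),(.05,0)):
    print("open lid pt",r,w,P(.05-r*np.cos(th)+.01*np.sin(th)*0, w, .084+r*np.sin(th)))
hsv=cv2.cvtColor(C["color"],cv2.COLOR_BGR2HSV); m=cv2.inRange(hsv,(3,80,40),(20,255,255))[180:310,240:360]
n,l,s,_=cv2.connectedComponentsWithStats(m)
print("wood comps",[(s[i]+np.array([240,180,0,0,0])).tolist() for i in range(1,n) if s[i][4]>80])
for nm,roi in dict(shaker=(235,278,325,346),caddy=(260,332,414,470),jar=(255,282,382,410)).items():
    a,b,c,d=roi; D=np.abs(C["color"][a:b,c:d].astype(int)-C0["color"][a:b,c:d]).max(axis=2); print(nm,D.mean().round(1),(D>40).mean().round(3))
S=camera("side"); S0=pickle.load(open("c0.pkl","rb"))["side"]
hs=[cv2.inRange(cv2.cvtColor(q["color"],cv2.COLOR_BGR2HSV),(3,80,30),(20,255,255))[230:320,300:392] for q in(S0,S)]
for h in hs: 
    n,l,s,_=cv2.connectedComponentsWithStats(h); i=1+s[1:,4].argmax(); print("side wood box",s[i][:5]+np.array([300,230,0,0,0]))
for v,u in ((343,313),(343,300),(343,326),(330,313),(356,313)): print((u,v),S["color"][v,u])
b=S["color"]; print("front bottom edge rows col 330,350:",[int(x) for x in b[300:325:2,330].max(axis=1)],[int(x) for x in S0["color"][300:325:2,330].max(axis=1)])
E
```

```text
time_s: 25.95
eef_pos: [0.4721, -0.0039, 0.2195]
eef_rot: [0.288, 0.69, -0.605, 0.273]
wrist_force: [0.1, 0.2, -1.1]
opening: -0.004
grasp_force: 0.0
time_s: 27.2
eef_pos: [0.432, 0.1542, 0.2588]
eef_rot: [0.289, 0.689, -0.606, 0.272]
wrist_force: [-1.1, 0.9, -0.5]
opening: 0.0
grasp_force: 0.0
open lid pt 0.1 0.075 [335.2 204.8]
open lid pt 0.1 -0.075 [319.9 236.9]
open lid pt 0.12 -0.04 [327.6 222.5]
open lid pt 0.12 0.04 [335.6 205.5]
open lid pt 0.05 0 [318.6 235.4]
wood comps [[310, 180, 50, 13, 394], [260, 204, 79, 91, 2480]]
shaker 20.7 0.203
caddy 3.6 0.0
jar 5.1 0.0
side wood box [ 305  246   80   73 4024]
side wood box [ 300  230   85   89 4445]
(313, 343) [151 158 164]
(300, 343) [154 161 166]
(326, 343) [150 157 162]
(313, 330) [136 142 148]
(313, 356) [148 155 160]
front bottom edge rows col 330,350: [91, 89, 90, 90, 90, 88, 88, 90, 104, 166, 194, 196, 195] [80, 79, 79, 81, 80, 76, 76, 77, 79, 94, 106, 153, 182]
```

The open lid matches a 2.0 rad prediction (wood reaches (339,204), tab predicted at (336,205)). As a last check I'll look at box, shaker and tin displacement by template matching.

Run:
```python
from h import *
import pickle
C0=pickle.load(open("c0.pkl","rb"))
N={n:camera(n) for n in("scene","side")}
def tm(n,u0,v0,u1,v1,pad=12,pu=0):
    t=C0[n]["color"][v0:v1,u0:u1]; s=N[n]["color"][v0-pad:v1+pad,u0-pad-pu:u1+pad+pu]
    r=cv2.matchTemplate(s,t,cv2.TM_CCOEFF_NORMED); _,m,_,p=cv2.minMaxLoc(r); return n,(p[0]-pad-pu,p[1]-pad),round(m,2)
print("label",tm("side",338,290,368,308)); print("near-end corner",tm("scene",256,262,305,298))
print("shaker head side",tm("side",298,236,320,256)); print("shaker base scene",tm("scene",326,255,348,278))
print("timer",tm("scene",380,254,412,284),tm("side",266,218,298,246)); print("caddy",tm("side",292,158,338,214))
print("tin side",tm("side",350,310,392,360,pad=25,pu=70)); print("tin scene",tm("scene",217,235,252,274,pad=35,pu=50))
```

```text
label ('side', (0, 0), 0.64)
near-end corner ('scene', (0, 0), 0.99)
shaker head side ('side', (0, 4), 0.38)
shaker base scene ('scene', (2, -2), 0.41)
timer ('scene', (0, 0), 1.0) ('side', (0, 0), 0.96)
caddy ('side', (0, 0), 0.84)
tin side ('side', (-57, 17), 0.84)
tin scene ('scene', (16, -25), 0.73)
```

```bash
python3 -c "
from bench import ctrl
print(ctrl.hand_in())"
```

```text
the job is handed in; nothing more can be done
None
```

The job is handed in: the tin stands about 122 mm along from the box's middle, beyond its far end; the lid leans open at about 2.0 rad; the box, caddy and timer show no movement, and the shaker is partly hidden by the lid, so I couldn't confirm it.

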